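Second pallet layer, interlocked, with the row pusher

ROBOT

A 6-joint arm with a two-finger parallel gripper is mounted at the origin on a cart in front of the work surface, level with it; the furniture and walls round the work are solid. World frame = base frame: x ahead of the robot, y to its left, z up, the work surface at z = 0. Lengths are in m, angles in degrees, forces in N, time in s.
With the tool pointing down it reaches from about 0.3 to 0.75 m from the base axis. Payload 8.5 kg.
Tool frame: the origin (TCP) lies midway between the tips of the shut fingers; the grasp point (between the pads) lies env.tcp_to_grasp behind it (env.tcp_to_grasp is the distance from the TCP to the grasp point, in m); z points along the fingers, y is the line along which they close (so a half turn about z gives the same grasp; the last joint's range is limited). The gripper opens to 85 mm and grips with 20 to 120 N. Pads are 22 mm wide; open, the fingers measure 114 mm over their backs; the gripper's body (76 mm by 85 mm) begins 54 mm behind the grasp point. The pads swing forward as they close: fully open they stand 13 mm farther back than shut.
Start: joints at [51.606, 21.807, 74.336, -0, 83.858, -12.336], TCP at [0.242, 0.494, 0.231] pointing down, gripper open.
Joint ranges: [-178.18, 178.18], [-50.72, 133.34], [12.68, 142.11], [-81.47, 261.47], [9.98, 163.14], [-165.26, 165.26]. Speed limits (degrees/s): [136.94, 136.94, 180, 180, 180, 180].

INTERFACE

Orientations are given as a 3x3 rotation matrix whose columns are the frame's x, y, z axes.
In Python, from rig import observe, optics, job, env gives the robot as it stands. The module is installed in compiled form; this text tells all that it offers.
- The arm moves only by the shell command python3 -m jog 'ROWS' [FORCE]. ROWS is JSON, a list of rows, each a list of 7 numbers: the turn, a rotation vector about the tool's x, y, z in rad, then the shift along the tool's x, y, z in m, then the opening in per cent of the stroke, from 0 (shut) to 100 (fully open). A call has 1 to 10 rows; each row shifts and turns the commanded pose from where the row before left it, along the tool's axes as they then stand; what a row does not reach is not made up. A row lasts 1/8 s, in which the tool goes at most 62.5 mm and 10.7 degrees, less where a joint would pass 70% of its speed; a pose out of reach is approached as far as the arm can. A call is refused whole if a number of a shift passes 0.0625 or a number of a turn 0.188, either way. A call with a gripper value outside its range is refused whole. The fingers move at their own pace and stop on an object; FORCE is the grip in N (left out, the last holds). Time passes only in rows, so rows that do not move let the fingers close. It gives the time, the measured TCP pose, the force, the opening and the grip force at its end, in the units of the state.
- observe(): the state, without advancing time (a new reading comes with each control period).
- optics.get_image(name): name is "side" or "top"; returns a dict with "pixels" (480x640x3 uint8, red, green, blue), "mtx" (3x3 intrinsics, pixels), "dist_coeffs" ([k1, k2, p1, p2, k3] as OpenCV has them; the pictures are not rectified), "rvec" (rotation vector, rad) and "tvec" (3), from world to camera coordinates, as OpenCV has them. Camera axes: x right, y down, z forward; pixel columns grow to the right and rows downward; lengths in m; the calibration is good to about 2 mm. A picture is of the moment at which its call begins. There is no depth.
- job.close_job(): hands the job in; it is judged then, once.
The state is a dict: "time_s": time; "q": joint angles; "qvel": joint speeds; "joint_efforts": joint torques, N m; "position": TCP position; "tool_rot": TCP orientation; "ft_force": force on the tool from outside, world axes, zero at the start; "wrist_torque": the same for the moment, N m; "grip_width": finger opening in m; "gripper_force": force on a finger pad.
Only numpy, scipy, OpenCV 4.12 (cv2) and the standard library are available. Lean on these libraries where they do the work, as an engineer would, in place of code of your own. Each camera call takes 0.05 s, during which the arm holds its last target. There are 200 camera calls.

TASK

Build the second layer of cartons on the small timber skid so that it interlocks with the first. With the pusher, slide the row of three waiting on the steel deck onto the first layer and fully home against the end stop; then draw the pusher back, set the two spare cartons from the bench crosswise on the deck in front of it, end to end as a row of two, and slide them on with the pusher until they close up against the three. Leave the first layer and the tools lying about as they are.

Things in the scene. Friction and masses are not known exactly. Their poses are not given: they have to be found in the camera images.
- station: Fixed bench station. Origin on the bench, midway across the line where skid and deck meet; +y runs from the stack along the deck to the drawn-back pusher, +x to the rail's side (the robot's far side), z up: the world's axes at yaw 0. Rail at x 130 to 146 mm, y -62 to 200 mm, top z 91 mm, with the pusher's carriage and beam (top z 129 mm, x -87 to 156 mm).
- stop_face (a point): Middle of the inner face of the upright steel end stop, at deck height: station x 0, y -152 mm, z 78 mm. The stop is 160 mm wide, its top at z 114 mm. The row of three in the second layer goes against it.
- skid_top (a point): Centre of the top of the timber skid (184 x 150 mm, fixed): station x 0, y -77 mm, z 34 mm. The first layer, 42 mm high, stands on it (top z 76 mm): a row of two crosswise at the stop, a row of three lengthwise towards the deck. The second layer goes on top the other way round: three lengthwise at the stop, two crosswise towards the deck.
- deck_mid (a point): Centre of the steel deck's top: station x 0, y +70 mm, z 78 mm (2 mm above the first layer); deck y +2 to +138 mm. Thin steel side guides stand 14 mm above it: inside faces at x -92.5 and +92.5 mm along the skid (y -150 to 0), flaring in a straight line over the deck to x -112.5 and +112.5 mm at y +130 mm; sliding in squeezes a row together.
- pusher (a joint): Slide of the row pusher along its rail, m: 0 drawn back, grows as it is pushed towards the stop (station -y), 0.188 at its end. Its flat face (176 mm wide, 34 mm high) stands at station y = 125 mm minus this value. The row of three is home at about 0.187, then the row of two at about 0.127. It stays where left; needs about 3 N empty, about 6 N with a row.
- pusher_grip (a point): Middle of the pusher's upright round black grip, 24 mm thick (31 mm rim from 19 mm above this point, top 33 mm above), at station x 0, z 160 mm, 37 mm behind the pusher's face. Below it: a foot flange of 17 mm radius, its top 27 mm under this point, on the 20 mm wide cross beam, top 31 mm under.
- low_1: A brown carton of gaskets, 60 x 90 x 42 mm, 0.12 kg; origin at the centre of its underside, own x along its 60 mm side, y along its 90 mm side, z up. Loose, first layer on the skid: row of two at the stop, robot's side. To be left where it is.
- low_2: A brown carton of gaskets, 60 x 90 x 42 mm, 0.12 kg; origin at the centre of its underside, own x along its 60 mm side, y along its 90 mm side, z up. Loose, first layer on the skid: row of two at the stop, rail side. To be left where it is.
- low_3: A brown carton of gaskets, 60 x 90 x 42 mm, 0.12 kg; origin at the centre of its underside, own x along its 60 mm side, y along its 90 mm side, z up. Loose, first layer on the skid: row of three towards the deck, robot's side. To be left where it is.
- low_4: A brown carton of gaskets, 60 x 90 x 42 mm, 0.12 kg; origin at the centre of its underside, own x along its 60 mm side, y along its 90 mm side, z up. Loose, first layer on the skid: row of three towards the deck, middle. To be left where it is.
- low_5: A brown carton of gaskets, 60 x 90 x 42 mm, 0.12 kg; origin at the centre of its underside, own x along its 60 mm side, y along its 90 mm side, z up. Loose, first layer on the skid: row of three towards the deck, rail side. To be left where it is.
- row_a: A brown carton of gaskets, 60 x 90 x 42 mm, 0.12 kg; origin at the centre of its underside, own x along its 60 mm side, y along its 90 mm side, z up. Stands on the deck in front of the pusher, long side along the station's y, one of the row of three (robot's side).
- row_b: A brown carton of gaskets, 60 x 90 x 42 mm, 0.12 kg; origin at the centre of its underside, own x along its 60 mm side, y along its 90 mm side, z up. Stands on the deck in front of the pusher, long side along the station's y, one of the row of three (middle).
- row_c: A brown carton of gaskets, 60 x 90 x 42 mm, 0.12 kg; origin at the centre of its underside, own x along its 60 mm side, y along its 90 mm side, z up. Stands on the deck in front of the pusher, long side along the station's y, one of the row of three (rail side).
- spare_a: A brown carton of gaskets, 60 x 90 x 42 mm, 0.12 kg; origin at the centre of its underside, own x along its 60 mm side, y along its 90 mm side, z up. Spare carton lying flat on the bench to the right of the station.
- spare_b: A brown carton of gaskets, 60 x 90 x 42 mm, 0.12 kg; origin at the centre of its underside, own x along its 60 mm side, y along its 90 mm side, z up. Spare carton lying flat on the bench to the right of the station.
- marker: Bystander: black marker with blue cap, 144 x 20 x 19 mm; origin under its centre.
- box_cutter: Bystander: yellow box cutter, 31 x 173 x 21 mm; origin under its centre.
There are look-alikes about, which are no part of the job. What is shaped like the row_b but green is not meant.

How it is judged (in metres and radians):
On the way, in this order (a step that is already met when the one before it is completed fails the run):
1. pushed by the pusher, the row of three lies on the first layer, home against the end stop (y of row_a in the frame of station between -0.116 and -0.101 m and x of row_a in the frame of station between -0.07 and -0.052 m and z of row_a in the frame of station between 0.072 and 0.08 m and angle between the y axis of each of row_a, row_b, row_c and the y axis of station, either way round below 0.07 rad and angle between each of row_a, row_b, row_c's own z axis and vertical below 0.05 rad and y of row_b in the frame of station between -0.116 and -0.101 m and x of row_b in the frame of station between -0.009 and 0.009 m and z of row_b in the frame of station between 0.072 and 0.08 m and y of row_c in the frame of station between -0.116 and -0.101 m and x of row_c in the frame of station between 0.052 and 0.07 m and z of row_c in the frame of station between 0.072 and 0.08 m and value of joint pusher between 0.15 and 0.2 m), for 0.1 s.
2. pushed by the pusher, the two spare cartons lie crosswise on the first layer, closed up against the three (((y of spare_a in the frame of station between -0.042 and -0.024 m and x of spare_a in the frame of station between 0.0365 and 0.0545 m and z of spare_a in the frame of station between 0.072 and 0.08 m and angle between the y axis of each of spare_a, spare_b and the x axis of station, either way round below 0.07 rad and angle between each of spare_a, spare_b's own z axis and vertical below 0.05 rad and y of spare_b in the frame of station between -0.042 and -0.024 m and x of spare_b in the frame of station between -0.0545 and -0.0365 m and z of spare_b in the frame of station between 0.072 and 0.08 m) or (y of spare_a in the frame of station between -0.042 and -0.024 m and x of spare_a in the frame of station between -0.0545 and -0.0365 m and z of spare_a in the frame of station between 0.072 and 0.08 m and angle between the y axis of each of spare_a, spare_b and the x axis of station, either way round below 0.07 rad and angle between each of spare_a, spare_b's own z axis and vertical below 0.05 rad and y of spare_b in the frame of station between -0.042 and -0.024 m and x of spare_b in the frame of station between 0.0365 and 0.0545 m and z of spare_b in the frame of station between 0.072 and 0.08 m)) and value of joint pusher between 0.1 and 0.145 m), for 0.1 s.
At the end, for the whole second after the job is handed in: All five cartons rest flat on the first layer: three lengthwise within 6 mm of the end stop, the two spares crosswise behind them, closed up within 8 mm, one each side of the middle; each square within 0.07 rad and within 9 mm of its place sideways. First layer moved under 6 mm (y of row_a in the frame of station between -0.116 and -0.101 m and x of row_a in the frame of station between -0.07 and -0.052 m and z of row_a in the frame of station between 0.072 and 0.08 m and angle between the y axis of each of row_a, row_b, row_c and the y axis of station, either way round below 0.07 rad and angle between each of row_a, row_b, row_c's own z axis and vertical below 0.05 rad and y of row_b in the frame of station between -0.116 and -0.101 m and x of row_b in the frame of station between -0.009 and 0.009 m and z of row_b in the frame of station between 0.072 and 0.08 m and y of row_c in the frame of station between -0.116 and -0.101 m and x of row_c in the frame of station between 0.052 and 0.07 m and z of row_c in the frame of station between 0.072 and 0.08 m and ((y of spare_a in the frame of station between -0.042 and -0.024 m and x of spare_a in the frame of station between 0.0365 and 0.0545 m and z of spare_a in the frame of station between 0.072 and 0.08 m and angle between the y axis of each of spare_a, spare_b and the x axis of station, either way round below 0.07 rad and angle between each of spare_a, spare_b's own z axis and vertical below 0.05 rad and y of spare_b in the frame of station between -0.042 and -0.024 m and x of spare_b in the frame of station between -0.0545 and -0.0365 m and z of spare_b in the frame of station between 0.072 and 0.08 m) or (y of spare_a in the frame of station between -0.042 and -0.024 m and x of spare_a in the frame of station between -0.0545 and -0.0365 m and z of spare_a in the frame of station between 0.072 and 0.08 m and angle between the y axis of each of spare_a, spare_b and the x axis of station, either way round below 0.07 rad and angle between each of spare_a, spare_b's own z axis and vertical below 0.05 rad and y of spare_b in the frame of station between -0.042 and -0.024 m and x of spare_b in the frame of station between 0.0365 and 0.0545 m and z of spare_b in the frame of station between 0.072 and 0.08 m)) and distance of each of low_1, low_2, low_3, low_4, low_5 from where it was at the start of the episode below 0.006 m and linear speed of each of low_1, low_2, low_3, low_4, low_5, row_a, row_b, row_c, spare_a, spare_b below 0.02 m/s); the robot touches nothing.
It fails at once if marker disturbed (moved 30 mm or more) (distance of marker from where it was at the start of the episode above 0.03 m).
It fails at once if box cutter disturbed (moved 30 mm or more) (distance of box_cutter from where it was at the start of the episode above 0.03 m).
It fails at once if a first-layer carton shifted 15 mm or more (distance of any of low_1, low_2, low_3, low_4, low_5 from where it was at the start of the episode above 0.015 m).
It also fails if it takes over 72 s, if anything falls off the work surface, if the arm or the gripper's body presses on something with over 40 N, if the wrist force passes 120 N, or if a joint passes its speed limit or range.

## Working session

There is one attempt and no reset: what is moved stays moved. The work goes in short steps, Python scripts to look and compute and a shell command to move; the robot and the scene stay as the last step left them, time stands still between calls to the robot, and variables do not carry over. Pictures are saved under pics/ and viewed, at most 13 in all, crops included, and the job is handed in when it is done.

```bash
mkdir -p pics
cat > h.py <<'E'
import numpy as np, cv2
from rig import observe, optics, job, env
def shot(n,f=None):
    d=optics.get_image(n)
    if f: cv2.imwrite('pics/'+f,cv2.cvtColor(d['pixels'],cv2.COLOR_RGB2BGR))
    return d
def ray(d,uv,z):
    """pixels -> world points on plane z"""
    R=cv2.Rodrigues(np.array(d['rvec'],float))[0];t=np.array(d['tvec'],float).ravel()
    p=cv2.undistortPoints(np.array(uv,float).reshape(-1,1,2),np.array(d['mtx'],float),np.array(d['dist_coeffs'],float)).reshape(-1,2)
    v=np.c_[p,np.ones(len(p))]@R; c=-R.T@t
    return c+v*((z-c[2])/v[:,2])[:,None]
def proj(d,P):
    return cv2.projectPoints(np.array(P,float).reshape(-1,1,3),np.array(d['rvec'],float),np.array(d['tvec'],float),np.array(d['mtx'],float),np.array(d['dist_coeffs'],float))[0].reshape(-1,2)
E
python3 - <<'E'
from h import *
np.set_printoptions(precision=4,suppress=True)
for n in('side','top'):
    d=shot(n,n+'0.png');R=cv2.Rodrigues(np.array(d['rvec'],float))[0];print(n,-R.T@np.array(d['tvec']).ravel())
s=observe();print(s['position'],s['tool_rot'],env.tcp_to_grasp,s['time_s'],s['grip_width'])
E
```

```text
side [ 0.384  -1.4505  1.2998]
top [ 0.4965 -0.1131  1.7364]
[0.2414 0.4939 0.2308] [[-0.8983  0.4393 -0.0008]
 [ 0.4393  0.8983 -0.001 ]
 [ 0.0003 -0.0013 -1.    ]] 0.0187 0.1 0.08541100948151872
```

View pics/top0.png

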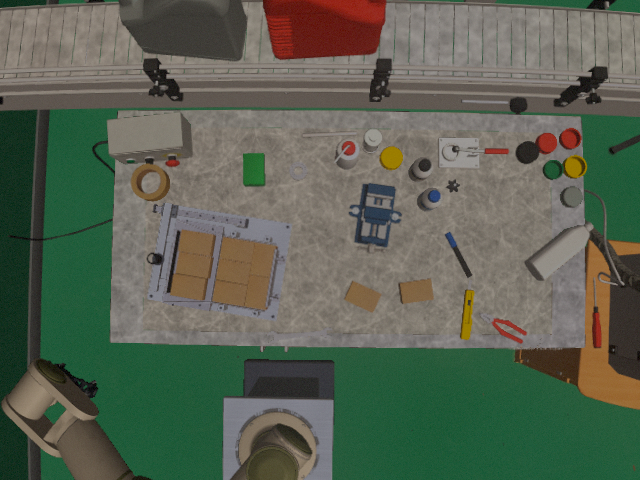

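View pics/side0.png

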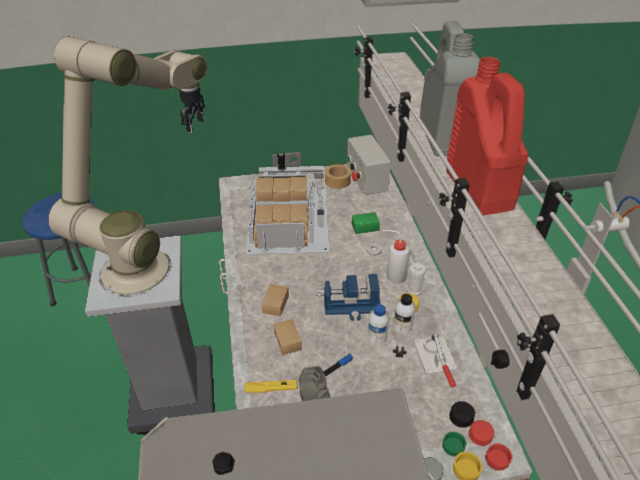

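The top picture shows the station at about (150-290, 205-318) px, with the grip at (154,258) and the spares at (363,296) and (416,291). The cutter at (467,314) and marker at (458,254) lie to the right of the spares. I'll zoom in on the station and measure the contours.

Run:
```python
from h import *
np.set_printoptions(precision=4,suppress=True)
d=shot('top');im=cv2.cvtColor(d['pixels'],cv2.COLOR_RGB2BGR)
cv2.imwrite('pics/crop1.png',cv2.resize(im[195:330,135:305],None,fx=4.4,fy=4.4,interpolation=cv2.INTER_CUBIC))
hsv=cv2.cvtColor(im,cv2.COLOR_BGR2HSV)
m=cv2.inRange(hsv,(8,70,60),(22,200,255)); 
m=cv2.morphologyEx(m,cv2.MORPH_CLOSE,np.ones((3,3)))
cs,_=cv2.findContours(m,cv2.RETR_EXTERNAL,cv2.CHAIN_APPROX_NONE)
for c in cs:
    if cv2.contourArea(c)<150: continue
    r=cv2.minAreaRect(c);u=r[0][0]
    if not(150<u<450 and r[0][1]>225): continue
    z=.042 if u>300 else (.12 if u<212 else .076)
    P=ray(d,c.reshape(-1,2),z)
    w=cv2.minAreaRect((P[:,:2]*1000).astype(np.float32))
    print('px',r[0],'world',w,z, 'box',cv2.boxPoints(w).ravel())
```

```text
px (362.41461181640625, 296.2682800292969) world ((446.6607666015625, -236.46762084960938), (90.08723449707031, 60.17181396484375), 65.8216552734375) 0.042 box [ 400.7653 -265.2372  455.6585 -289.8823  492.5563 -207.698   437.663
 -183.0529]
px (415.927734375, 290.78033447265625) world ((463.6416931152344, -387.73333740234375), (60.04786682128906, 93.13249206542969), 9.232144355773926) 0.042 box [ 426.5358 -346.5872  441.4775 -438.5133  500.7476 -428.8795  485.8058
 -336.9534]
px (244.04052734375, 273.25677490234375) world ((507.05340576171875, 94.68986511230469), (152.83096313476562, 184.04342651367188), 81.38764190673828) 0.076 box [404.6262  32.9162 586.5944   5.3559 609.4806 156.4636 427.5125 184.0238]
px (192.89764404296875, 264.7466735839844) world ((527.6571044921875, 229.1348876953125), (102.56590270996094, 181.3355712890625), 81.03614044189453) 0.12 box [430.1062 192.6053 609.2271 164.3512 625.208  265.6644 446.0872 293.9186]
```

View pics/crop1.png

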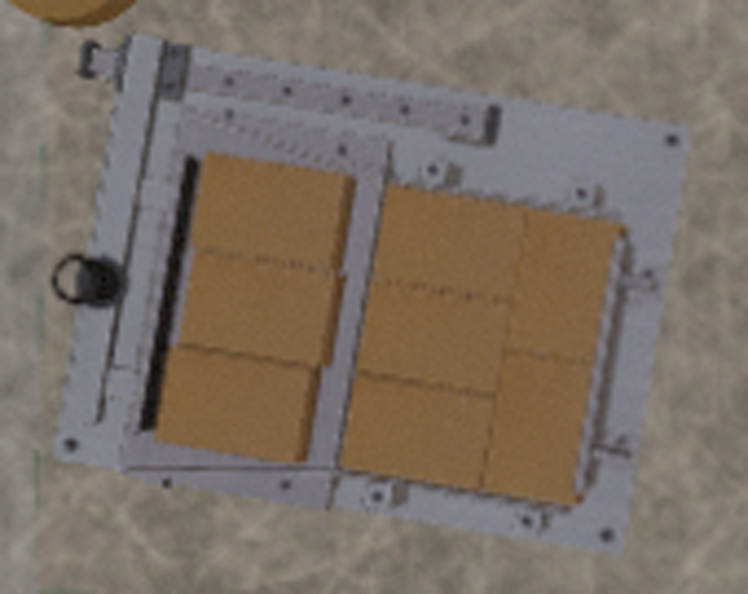

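The crop shows the row of three on the deck and the first layer. The dark spot at crop (100,283), about (157.7,259.3) px in the full picture, is the grip. From the first-layer rectangle, the station origin is about (0.5186, 0.1708) with yaw -8.6°. I'll check that by projecting the grip, then set up a delta helper and start moving.

```bash
cat >> h.py <<'E'
O=np.array([.5186,.1708]);YAW=np.radians(-8.61)
np.set_printoptions(precision=4,suppress=True)
def st(x,y,z): 
    c,s=np.cos(YAW),np.sin(YAW);return np.array([O[0]+c*x-s*y,O[1]+s*x+c*y,z])
def unst(P):
    c,s=np.cos(YAW),np.sin(YAW);v=np.asarray(P)[...,:2]-O;return np.stack([c*v[...,0]+s*v[...,1],-s*v[...,0]+c*v[...,1]],-1)
def rep(target,yang):
    """turn about tool z (rad) to tool-y angle yang (deg), then shift in tool axes after turn"""
    s=observe();R=np.array(s['tool_rot']);p=np.array(s['position'])
    a=np.degrees(np.arctan2(R[1,1],R[0,1]));t=-np.radians((yang-a+180)%360-180)
    R2=R@cv2.Rodrigues(np.array([0,0,t]))[0]
    print('t',s['time_s'],'pos',p,'ang',a,'q6',s['q'][5],'w',s['grip_width'],'F',np.array(s['ft_force']),'grip',s['gripper_force'],'tilt',R[:2,2])
    print('TURN',t,'SHIFT',R2.T@(target-p))
E
python3 -c "
from h import *
d=shot('top');print(proj(d,[st(0,162,.193) if 0 else st(0,.162,.193)]),unst(np.array([[.4046,.0329]])))
rep(st(0,.162,.231),81.39)"
python3 -m jog '[[0,0,-0.1525,0,0,0,100],[0,0,-0.1525,0,0,0,100],[0,0,0,-0.046,-0.0166,0,100],[0,0,0,-0.046,-0.0166,0,100],[0,0,0,-0.046,-0.0166,0,100],[0,0,0,-0.046,-0.0166,0,100],[0,0,0,-0.046,-0.0166,0,100],[0,0,0,-0.046,-0.0166,0,100],[0,0,0,-0.046,-0.0166,0,100],[0,0,0,0,0,0,100]]' 40
python3 -c "
from h import *
rep(st(0,.162,.143),81.39);shot('side','side1.png')
im=cv2.imread('pics/side1.png');cv2.imwrite('pics/c2.png',cv2.resize(im[60:260,180:380],None,fx=3,fy=3))"
```

```text
[[148.7449 257.7348]] [[-0.0921 -0.1534]]
t 0.2 pos [0.2415 0.4939 0.231 ] ang 63.94281729014914 q6 -12.33722092240978 w 0.08565870553764417 F [-0.5639 -0.1825 -0.4414] grip 0.0 tilt [-0.0005 -0.0007]
TURN -0.3045107834839241 SHIFT [-0.3224 -0.116  -0.0001]
time_s: 1.45
position: [0.545, 0.329, 0.2301]
tool_rot: [[-0.988, 0.153, -0.001], [0.153, 0.988, -0.001], [0.001, -0.001, -1.0]]
ft_force: [0.2, 0.0, -0.0]
grip_width: 0.0858
gripper_force: 0.0
t 1.45 pos [0.545  0.329  0.2301] ang 81.19835084865484 q6 -60.70577833307821 w 0.08577359130926239 F [ 0.1764  0.0282 -0.0487] grip 0.0 tilt [-0.0009 -0.0007]
TURN -0.003344908699625968 SHIFT [0.0024 0.0017 0.0871]
```

View pics/c2.png

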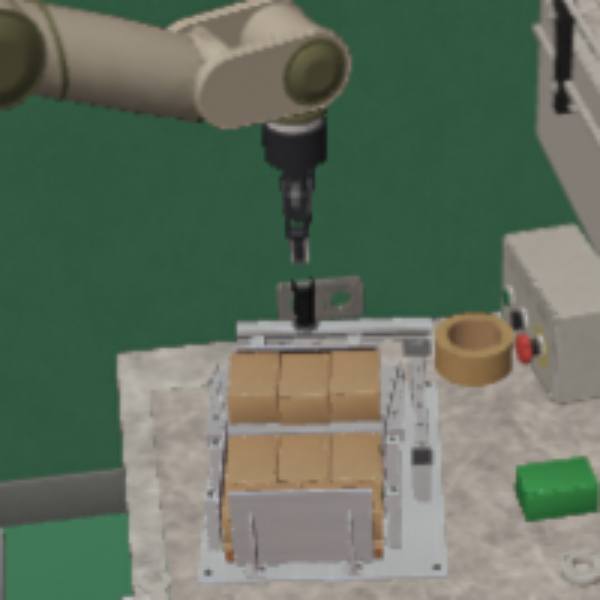

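The side crop shows the gripper at crop (300,250) above the grip, whose top is at (303,283), about (281,154.5) px in the full picture. The projected grip is about 3 px off in the top view, so I'll triangulate it from the two initial pictures.

Run:
```python
from h import *
dt=shot('top');ds=shot('side')
im=cv2.imread('pics/top0.png');g=im.max(2);
roi=g[245:272,140:170];print(roi[6:22:1,4:26])
pt=(152.,258.6)
for z in(.185,.193,.2): print(z,ray(dt,[pt],z),unst(ray(dt,[pt],z)))
gs=cv2.imread('pics/side0.png').max(2);m=(gs[148:172,272:290]<45);print(m.astype(int))
for z in(.185,.193): print(z,ray(ds,[(281.,154.5)],z),unst(ray(ds,[(281.,154.5)],z)))
print(proj(ds,[st(0,.162,.193),st(0,.162,.133)]),proj(dt,[st(0,.162,.193),st(0,.162,.133)]))
```

```text
[[119 123 129 135 130 131 126 125 120 122 125 139 136 136 136 138 135 137
  137 107  68 123]
 [116 122 128 130 129 129 110  97  93  91 116 129 130 126 116 125 137 139
  139  91  77 133]
 [124 127 131 125 124 105  70  41  41  30  82  84  93  94  75  96 116 131
  141  76  79 137]
 [122 128 130 121  98  56  80  94  94  48  26  23  29  44  49  55  67  94
  125  73  94 137]
 [124 129 131 105  58  83 113 121 121  69  30  29  30  33  25  39  50  63
   79  64 102 135]
 [127 135 132  90  82 117 121 125 108  67  52  29  31  26  26  28  28  47
   61  60 116 136]
 [131 131 114  72 111 128 130 129  86  59  60  37  34  32  26  30  10  32
   59  66 119 135]
 [130 137 103  51 111 130 133 133  80  60  52  41  29  30  27  26  26  22
   55  63 106 136]
 [129 135 107  50 106 129 131 128  83  57  56  45  30  34  24  32  22  31
   51  63 107 138]
 [127 134 122  72  79 117 130 131  83  61  58  46  34  30  22  29  22  35
   54  63 113 136]
 [126 133 135  97  51  81 123 134  85  48  41  47  38  29  22  30  34  39
   57  76 127 133]
 [114 138 136 121  78  39  78  93  63  39  38  35  33  22  26  32  34  54
   
[... 960 characters left out ...]
0 0 0 0]
 [0 0 0 0 0 0 1 1 1 1 1 1 1 0 0 0 0 0]
 [0 0 0 0 0 0 1 1 1 1 1 1 1 0 0 0 0 0]
 [0 0 0 0 0 0 1 1 1 1 1 1 1 0 0 0 0 0]
 [0 0 0 0 0 0 1 1 1 1 1 1 1 0 0 0 0 0]
 [0 0 0 0 0 0 1 1 1 1 1 1 1 0 0 0 0 0]
 [0 0 0 0 0 0 1 1 1 1 1 1 1 0 0 0 0 0]
 [0 0 0 0 0 0 0 1 1 1 1 1 1 0 0 0 0 0]
 [0 0 0 0 0 0 0 1 1 1 1 1 1 0 0 0 0 0]
 [0 0 0 0 0 0 0 1 1 1 1 1 1 0 0 0 0 0]
 [0 0 0 0 0 0 0 0 1 1 1 1 0 0 0 0 0 0]
 [0 0 0 0 0 0 0 0 0 0 0 0 0 0 0 0 0 0]
 [0 0 0 0 0 0 0 0 0 0 0 0 0 0 0 0 0 0]
 [0 0 0 0 0 0 0 0 0 0 0 0 0 0 0 0 0 0]]
0.185 [[0.5464 0.3294 0.185 ]] [[0.0037 0.161 ]]
0.193 [[0.5452 0.3166 0.193 ]] [[0.0045 0.1482]]
[[279.8728 152.513 ]
 [280.7326 166.2597]] [[148.7449 257.7348]
 [154.9471 258.4885]]
```

Both views put the grip about 6-9 mm nearer the stop, at roughly (0.542, 0.323). That is well inside the finger opening, so I'll descend and close on it.

```bash
python3 -m jog '[[0,0,0,0.002,-0.006,0.029,100],[0,0,0,0,0,0.029,100],[0,0,0,0,0,0.029,100],[0,0,0,0,0,0,0],[0,0,0,0,0,0,0],[0,0,0,0,0,0,0],[0,0,0,0,0,0,0]]' 60
python3 -c "
from h import *
rep(st(0,.162,.143),81.39);print(unst(observe()['position']))
d=shot('side','s2.png');im=cv2.imread('pics/s2.png');cv2.imwrite('pics/c3.png',cv2.resize(im[80:260,210:360],None,fx=3.3,fy=3.3))"
```

```text
time_s: 2.48
position: [0.5401, 0.3257, 0.1461]
tool_rot: [[-0.989, 0.149, 0.002], [0.149, 0.989, 0.001], [-0.002, 0.001, -1.0]]
ft_force: [-0.8, -1.0, 6.2]
grip_width: 0.0273
gripper_force: 58.1
t 2.475 pos [0.5401 0.3257 0.1461] ang 81.42558911912349 q6 -61.0697490762055 w 0.02734300727916593 F [-0.8088 -0.986   6.1659] grip 58.12218149709224 tilt [0.0024 0.0007]
TURN 0.000621147306589062 SHIFT [-0.0019  0.0057  0.0031]
[-0.0019  0.1563]
```

View pics/c3.png

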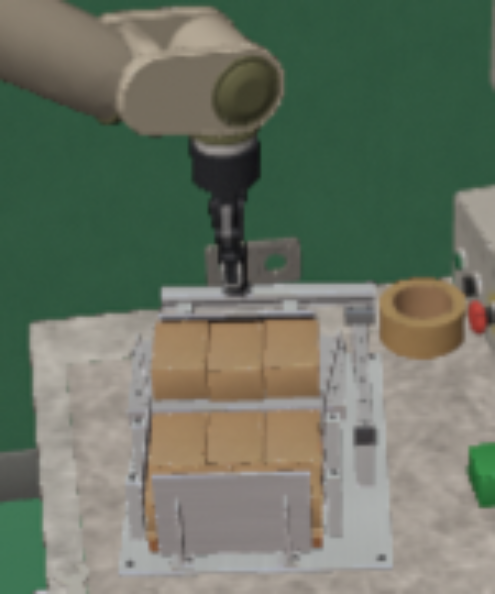

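The grip is held at station y of about 156 mm. I'll push now.

```bash
python3 -m jog '[[0,0,0,0,-0.006,0,0],[0,0,0,0,-0.012,0,0],[0,0,0,0,-0.014,0,0],[0,0,0,0,-0.014,0,0],[0,0,0,0,-0.014,0,0],[0,0,0,0,-0.014,0,0],[0,0,0,0,-0.014,0,0],[0,0,0,0,-0.014,0,0],[0,0,0,0,-0.014,0,0],[0,0,0,0,-0.014,0,0]]'
python3 -c "
from h import *
print(unst(observe()['position']),observe()['grip_width'])"
python3 -m jog '[[0,0,0,0,-0.012,0,0],[0,0,0,0,-0.010,0,0],[0,0,0,0,-0.008,0,0],[0,0,0,0,-0.005,0,0],[0,0,0,0,0,0,0]]'
python3 -c "
from h import *
print(unst(observe()['position']),observe()['grip_width'])
rep(st(0,-.025,.146),81.39)
d=shot('side','s3.png');im=cv2.imread('pics/s3.png');cv2.imwrite('pics/c4.png',cv2.resize(im[80:280,210:360],None,fx=3,fy=3))"
```

```text
time_s: 3.78
position: [0.5209, 0.1976, 0.146]
tool_rot: [[-0.989, 0.149, 0.003], [0.149, 0.989, 0.002], [-0.003, 0.003, -1.0]]
ft_force: [0.1, 6.1, 6.1]
grip_width: 0.0273
gripper_force: 58.6
[-0.0018  0.0268] 0.02734688515708083
time_s: 4.4
position: [0.5155, 0.1623, 0.146]
tool_rot: [[-0.989, 0.149, 0.003], [0.149, 0.989, 0.001], [-0.003, 0.001, -1.0]]
ft_force: [-2.9, 0.9, 9.3]
grip_width: 0.0266
gripper_force: 58.7
[-0.0018 -0.0088] 0.02660615633463895
t 4.4 pos [0.5155 0.1623 0.146 ] ang 81.41428877442968 q6 -76.50671665149298 w 0.02660615633463895 F [-2.8569  0.945   9.267 ] grip 58.748095952651056 tilt [0.0028 0.0006]
TURN 0.00042391908507233755 SHIFT [-0.0018 -0.0162  0.    ]
```

View pics/c4.png

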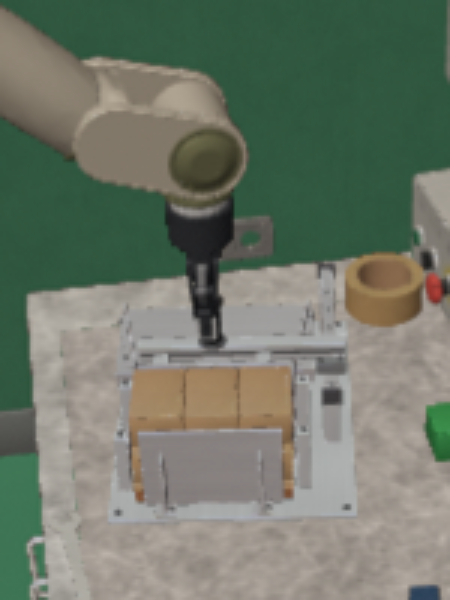

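The row is on the first layer, closed up and a few mm short of the stop. The grip is at crop (210,340). I'll creep home while watching the force.

```bash
for i in 1; do python3 -m jog '[[0,0,0,0,-0.004,0,0],[0,0,0,0,-0.004,0,0],[0,0,0,0,-0.003,0,0],[0,0,0,0,0,0,0]]'; done
python3 -c "
from h import *
print(unst(observe()['position']))"
python3 -m jog '[[0,0,0,0,-0.003,0,0],[0,0,0,0,-0.002,0,0],[0,0,0,0,0,0,0]]'
python3 -c "
from h import *
print(unst(observe()['position']))"
```

```text
time_s: 4.95
position: [0.514, 0.1518, 0.146]
tool_rot: [[-0.989, 0.149, 0.003], [0.149, 0.989, 0.001], [-0.003, 0.001, -1.0]]
ft_force: [-2.6, 1.5, 7.2]
grip_width: 0.0274
gripper_force: 59.7
[-0.0017 -0.0195]
time_s: 5.32
position: [0.5133, 0.147, 0.146]
tool_rot: [[-0.989, 0.149, 0.003], [0.149, 0.989, 0.001], [-0.003, 0.002, -1.0]]
ft_force: [-1.5, 3.2, 7.6]
grip_width: 0.0265
gripper_force: 59.4
[-0.0017 -0.0244]
```

```bash
python3 -m jog '[[0,0,0,0,-0.002,0,0],[0,0,0,0,-0.001,0,0],[0,0,0,0,0,0,0]]'
python3 -c "
from h import *
print(unst(observe()['position']))"
```

```text
time_s: 5.7
position: [0.513, 0.1454, 0.146]
tool_rot: [[-0.989, 0.149, 0.004], [0.149, 0.989, 0.004], [-0.003, 0.004, -1.0]]
ft_force: [-0.3, 11.3, 6.8]
grip_width: 0.0266
gripper_force: 59.8
[-0.0017 -0.026 ]
```

Contact reached: force is up and the grip is at y = -26 mm, which is pusher value ~0.187. One last small press, then I'll draw back.

```bash
python3 -m jog '[[0,0,0,0,-0.001,0,0],[0,0,0,0,-0.0005,0,0],[0,0,0,0,0,0,0],[0,0,0,0,0.004,0,0],[0,0,0,0,0.012,0,0],[0,0,0,0,0.018,0,0],[0,0,0,0,0.018,0,0],[0,0,0,0,0.018,0,0],[0,0,0,0,0.018,0,0],[0,0,0,0,0.018,0,0]]'
python3 -m jog '[[0,0,0,0,0.018,0,0],[0,0,0,0,0.018,0,0],[0,0,0,0,0.018,0,0],[0,0,0,0,0.016,0,0],[0,0,0,0,0.008,0,0],[0,0,0,0,0.003,0,0],[0,0,0,0,0,0,0]]'
python3 -c "
from h import *
print(unst(observe()['position']));rep(st(0,.162,.231),81.39)"
```

```text
time_s: 6.95
position: [0.5282, 0.2468, 0.146]
tool_rot: [[-0.989, 0.149, 0.002], [0.149, 0.989, -0.001], [-0.002, -0.0, -1.0]]
ft_force: [-2.6, -4.8, 7.5]
grip_width: 0.0272
gripper_force: 59.7
time_s: 7.82
position: [0.5404, 0.3274, 0.146]
tool_rot: [[-0.989, 0.149, 0.003], [0.149, 0.989, 0.001], [-0.002, 0.002, -1.0]]
ft_force: [-0.9, 1.7, 7.0]
grip_width: 0.0272
gripper_force: 59.4
[-0.0019  0.1581]
t 7.825 pos [0.5404 0.3274 0.146 ] ang 81.43446575762651 q6 -60.95205495263506 w 0.027195028290523476 F [-0.9421  1.7174  7.0349] grip 59.432197025707865 tilt [0.0026 0.0013]
TURN 0.0007760738749764048 SHIFT [-0.0021  0.004  -0.085 ]
```

```bash
python3 -m jog '[[0,0,0,0,0,0,100],[0,0,0,0,0,0,100],[0,0,0,0,0,0,100],[0,0,0,0,0,0,100],[0,0,0,0,0,-0.045,100],[0,0,0,0,0,-0.045,100]]'
python3 -m jog '[[0,0,0.184,0,0,0,100],[0,0,0.184,0,0,0,100],[0,0,0.184,0,0,0,100],[0,0,0.184,0,0,0,100],[0,0,0.184,0,0,0,100],[0,0,0.184,0,0,0,100],[0,0,0.184,0,0,0,100],[0,0,0.184,0,0,0,100],[0,0,0.184,0,0,0,100],[0,0,0.184,0,0,0,100]]'
python3 -c "
from h import *
rep(np.array([.4467,-.2365,.15]),-24.2)
d=shot('top','t2.png');im=cv2.imread('pics/t2.png');cv2.imwrite('pics/c5.png',cv2.resize(im[195:330,135:305],None,fx=4.4,fy=4.4,interpolation=cv2.INTER_CUBIC))"
```

```text
time_s: 8.57
position: [0.5398, 0.3269, 0.2352]
tool_rot: [[-0.989, 0.149, -0.001], [0.149, 0.989, -0.0], [0.001, -0.001, -1.0]]
ft_force: [0.6, 0.7, -0.1]
grip_width: 0.0854
gripper_force: 0.0
time_s: 9.82
position: [0.54, 0.327, 0.2342]
tool_rot: [[0.412, 0.911, -0.0], [0.911, -0.412, -0.0], [-0.0, -0.0, -1.0]]
ft_force: [0.4, 0.3, -0.3]
grip_width: 0.0854
gripper_force: 0.0
t 9.825 pos [0.54   0.327  0.2342] ang -24.35407413528196 q6 44.82120730511592 w 0.08542874595696809 F [ 0.3738  0.2764 -0.2847] grip 0.0 tilt [-0.0002 -0.0001]
TURN -0.002689100952833602 SHIFT [-0.5522  0.1459  0.0843]
```

```bash
python3 -m jog '[[0,0,0,-0.0552,0.0146,0,100],[0,0,0,-0.0552,0.0146,0,100],[0,0,0,-0.0552,0.0146,0,100],[0,0,0,-0.0552,0.0146,0,100],[0,0,0,-0.0552,0.0146,0,100],[0,0,0,-0.0552,0.0146,0,100],[0,0,0,-0.0552,0.0146,0,100],[0,0,0,-0.0552,0.0146,0,100],[0,0,0,-0.0552,0.0146,0.04,100],[0,0,0,-0.0552,0.0146,0.04,100]]' 30
python3 -c "
from h import *
d=shot('top','t2.png');im=cv2.imread('pics/t2.png');cv2.imwrite('pics/c5.png',cv2.resize(im[195:330,135:305],None,fx=4.4,fy=4.4,interpolation=cv2.INTER_CUBIC))
rep(np.array([.4467,-.2365,.004]),-24.2)"
```

```text
time_s: 11.12
position: [0.4503, -0.2269, 0.1621]
tool_rot: [[0.404, 0.915, 0.001], [0.915, -0.404, -0.001], [-0.0, 0.002, -1.0]]
ft_force: [1.4, -0.0, -1.0]
grip_width: 0.0852
gripper_force: 0.0
t 11.175 pos [ 0.4482 -0.2308  0.1574] ang -24.040853662450857 q6 -16.589878367630714 w 0.08560616183233953 F [-1.1152 -4.8111 -4.0574] grip 0.0 tilt [-0.0047  0.0015]
TURN 0.0027776275827228764 SHIFT [-0.0057  0.0018  0.1534]
```

View pics/c5.png

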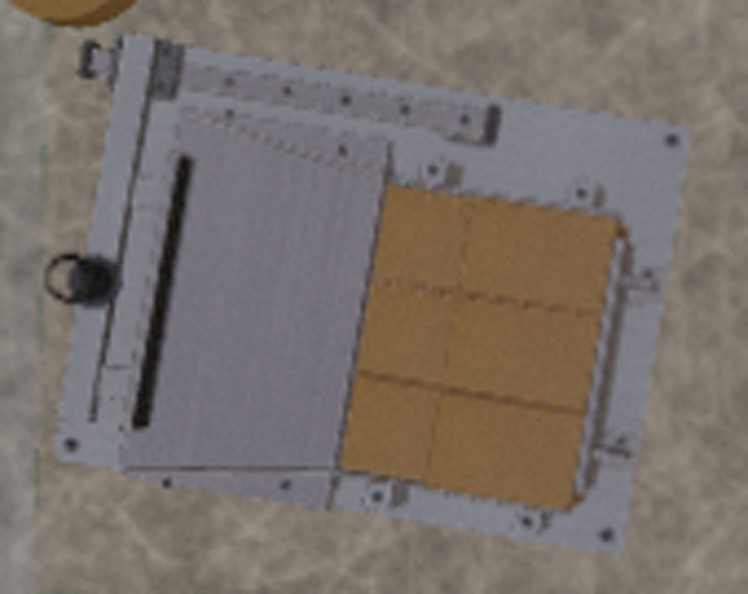

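The row of three is home and square against the stop (crop 440-600), and the deck is clear. Next I'll descend on spare_a.

```bash
python3 -m jog '[[0,0,0,0,0,0.03,100],[0,0,0,0,0,0.03,100],[0,0,0,0,0,0.02,100],[0,0,0,0,0,0,100]]'
python3 -c "
from h import *
rep(np.array([.4467,-.2365,.004]),-24.2)"
```

```text
time_s: 11.68
position: [0.4502, -0.2246, 0.0817]
tool_rot: [[0.405, 0.914, -0.002], [0.914, -0.405, 0.002], [0.001, -0.003, -1.0]]
ft_force: [-0.1, -0.5, 0.8]
grip_width: 0.0854
gripper_force: 0.0
t 11.675 pos [ 0.4502 -0.2246  0.0817] ang -23.88851468957126 q6 -16.132933375082256 w 0.08539978656143689 F [-0.0733 -0.5319  0.8235] grip 0.0 tilt [-0.0021  0.0017]
TURN 0.005436444238578079 SHIFT [-0.0123  0.0019  0.0777]
```

```bash
python3 -m jog '[[0,0,0.005,-0.0125,0.002,0.02,100],[0,0,0,0,0,0.03,100],[0,0,0,0,0,0.027,100],[0,0,0,0,0,0,100],[0,0,0,0,0,0,0],[0,0,0,0,0,0,0],[0,0,0,0,0,0,0]]' 30
python3 -c "
from h import *
rep(np.array([.4467,-.2365,.15]),-24.2)"
```

```text
time_s: 12.55
position: [0.4482, -0.2378, 0.0072]
tool_rot: [[0.411, 0.912, 0.002], [0.912, -0.411, -0.002], [-0.001, 0.003, -1.0]]
ft_force: [-0.3, 0.9, 6.5]
grip_width: 0.0597
gripper_force: 33.0
t 12.55 pos [ 0.4482 -0.2378  0.0072] ang -24.2704274563611 q6 -17.072056669702153 w 0.059708025982416826 F [-0.3469  0.8518  6.4548] grip 33.017252683639526 tilt [ 0.0023 -0.002 ]
TURN -0.001229190997305859 SHIFT [ 0.0005 -0.0014 -0.1428]
```

```bash
python3 -m jog '[[0,0,0,0,0,-0.04,0],[0,0,0,0,0,-0.05,0],[0,0,0.17,0,0,-0.05,0],[0,0,0.18,0,0,-0.04,0],[0,0,0.18,0,0,0,0],[0,0,0.18,0,0,0,0],[0,0,0.18,0,0,0,0],[0,0,0.18,0,0,0,0],[0,0,0.18,0,0,0,0],[0,0,0.05,0,0,0,0]]'
python3 -c "
from h import *
rep(st(.0465,.05,.13),-98.61)"
```

```text
time_s: 13.8
position: [0.4473, -0.2371, 0.1863]
tool_rot: [[0.988, -0.155, 0.001], [-0.155, -0.988, -0.001], [0.001, 0.0, -1.0]]
ft_force: [-0.1, -0.7, -1.3]
grip_width: 0.0592
gripper_force: 33.6
t 13.8 pos [ 0.4473 -0.2371  0.1863] ang -98.9401125388611 q6 57.59358321832709 w 0.059246734709940775 F [-0.0621 -0.7492 -1.2815] grip 33.64363968372345 tilt [ 0.0006 -0.0005]
TURN -0.005761550705243949 SHIFT [ 0.0559 -0.464   0.0562]
```

```bash
python3 -m jog '[[0,0,0,0.006,-0.0515,0,0],[0,0,0,0.006,-0.0515,0,0],[0,0,0,0.006,-0.0515,0,0],[0,0,0,0.006,-0.0515,0,0],[0,0,0,0.006,-0.0515,0,0],[0,0,0,0.006,-0.0515,0,0],[0,0,0,0.006,-0.0515,0,0],[0,0,0,0.006,-0.0515,0,0],[0,0,-0.006,0.007,-0.0515,0,0],[0,0,0,0,0,0,0]]'
python3 -m jog '[[0,0,0,0,0,0.028,0],[0,0,0,0,0,0.028,0],[0,0,0,0,0,0,0],[0,0,0,0,0,0,0]]'
python3 -c "
from h import *
rep(st(.0465,.05,.0885),-98.61)"
```

```text
time_s: 15.05
position: [0.5724, 0.2155, 0.1858]
tool_rot: [[0.99, -0.142, 0.0], [-0.142, -0.99, 0.001], [0.0, -0.001, -1.0]]
ft_force: [-0.4, -1.5, -1.3]
grip_width: 0.0597
gripper_force: 33.6
time_s: 15.55
position: [0.573, 0.2121, 0.1311]
tool_rot: [[0.989, -0.147, 0.002], [-0.147, -0.989, 0.0], [0.002, -0.001, -1.0]]
ft_force: [0.4, 0.2, -0.9]
grip_width: 0.0595
gripper_force: 33.5
t 15.55 pos [0.573  0.2121 0.1311] ang -98.45769487431645 q6 107.68302779328648 w 0.05946369571520602 F [ 0.3566  0.199  -0.8535] grip 33.520259857177734 tilt [0.002  0.0002]
TURN 0.0026582259108415547 SHIFT [-0.0012 -0.001   0.0426]
```

```bash
python3 -m jog '[[0,0,0.0027,-0.001,-0.001,0.02,0],[0,0,0,0,0,0.016,0],[0,0,0,0,0,0.006,0],[0,0,0,0,0,0.003,0],[0,0,0,0,0,0,0]]'
python3 -m jog '[[0,0,0,0,0,0,100],[0,0,0,0,0,0,100],[0,0,0,0,0,0,100],[0,0,0,0,0,-0.03,100],[0,0,0,0,0,-0.05,100],[0,0,0,0,0,-0.03,100],[0,0,0,0,0,0,100]]'
python3 -c "
from h import *
rep(np.array([.4636,-.389,.185]),-170.8)"
```

```text
time_s: 16.18
position: [0.5721, 0.2136, 0.0853]
tool_rot: [[0.989, -0.149, 0.001], [-0.149, -0.989, 0.0], [0.001, -0.0, -1.0]]
ft_force: [0.2, -0.0, 0.3]
grip_width: 0.0595
gripper_force: 33.7
time_s: 17.05
position: [0.5725, 0.2138, 0.197]
tool_rot: [[0.989, -0.149, 0.005], [-0.149, -0.989, 0.001], [0.005, -0.002, -1.0]]
ft_force: [0.4, 0.4, 0.4]
grip_width: 0.0854
gripper_force: 0.0
t 17.05 pos [0.5725 0.2138 0.197 ] ang -98.58193287197113 q6 107.9724131723545 w 0.08538501466930734 F [0.3939 0.3672 0.3694] grip 0.0 tilt [0.005  0.0009]
TURN 1.2604430508103892 SHIFT [0.5776 0.2039 0.011 ]
```

```bash
python3 -m jog '[[0,0,0,-0.0018,0.0612,0,100],[0,0,0,-0.0018,0.0612,0,100],[0,0,0,-0.0018,0.0612,0,100],[0,0,0,-0.0018,0.0612,0,100],[0,0,0,-0.0018,0.0612,0,100],[0,0,0,-0.0018,0.0612,0,100],[0,0,0,-0.0018,0.0612,0,100],[0,0,0,-0.0018,0.0612,0,100],[0,0,0,-0.0018,0.0612,0,100],[0,0,0,-0.0018,0.0612,0,100]]'
python3 -m jog '[[0,0,0.18,0,0,0,100],[0,0,0.18,0,0,0,100],[0,0,0.18,0,0,0,100],[0,0,0.18,0,0,0.03,100],[0,0,0.18,0,0,0.03,100],[0,0,0.18,0,0,0.03,100],[0,0,0.18,0,0,0.02,100],[0,0,0,0,0,0,100]]'
python3 -c "
from h import *
rep(np.array([.4636,-.389,.004]),-170.8)
d=shot('top','t3.png');im=cv2.imread('pics/t3.png');a=im[195:330,135:305]
cv2.imwrite('pics/c6.png',cv2.resize(im[195:345,135:485],None,fx=2.28,fy=2.28,interpolation=cv2.INTER_CUBIC))"
```

```text
time_s: 18.3
position: [0.4615, -0.3905, 0.1932]
tool_rot: [[0.989, -0.15, -0.001], [-0.15, -0.989, 0.002], [-0.001, -0.002, -1.0]]
ft_force: [0.7, 0.6, 0.5]
grip_width: 0.0854
gripper_force: 0.0
time_s: 19.3
position: [0.4616, -0.3879, 0.0822]
tool_rot: [[0.162, -0.987, -0.003], [-0.987, -0.162, 0.004], [-0.004, 0.002, -1.0]]
ft_force: [0.2, -0.5, 0.3]
grip_width: 0.0853
gripper_force: 0.0
t 19.3 pos [ 0.4616 -0.3879  0.0822] ang -170.68878299271782 q6 119.41261322507462 w 0.08530436897192945 F [ 0.1644 -0.4755  0.3192] grip 0.0 tilt [-0.0032  0.0039]
TURN 0.0019411029612887698 SHIFT [ 0.0018 -0.002   0.0782]
```

View pics/c6.png

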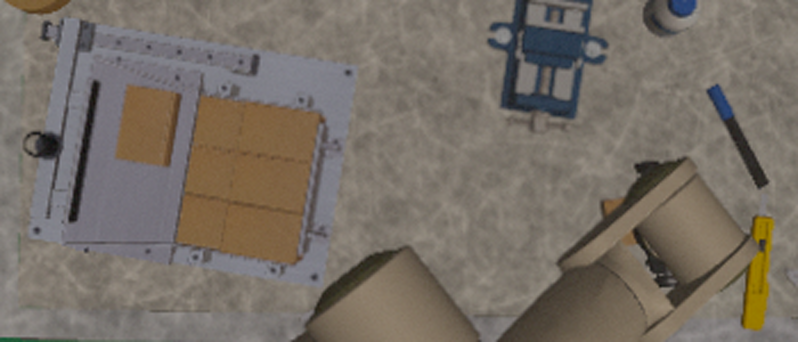

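spare_a stands crosswise and square on the deck, at crop (148,125). The gripper is over spare_b at about crop (630,220), clear of the cutter and marker. I'll pick it up.

```bash
python3 -m jog '[[0,0,0.002,0.002,-0.002,0.028,100],[0,0,0,0,0,0.03,100],[0,0,0,0,0,0.02,100],[0,0,0,0,0,0,100],[0,0,0,0,0,0,0],[0,0,0,0,0,0,0],[0,0,0,0,0,0,0]]' 30
python3 -c "
from h import *
rep(np.array([.4636,-.389,.19]),-98.61)"
```

```text
time_s: 20.23
position: [0.4653, -0.3911, 0.0081]
tool_rot: [[0.159, -0.987, 0.002], [-0.987, -0.159, -0.002], [0.002, -0.001, -1.0]]
ft_force: [-1.1, 1.2, 6.5]
grip_width: 0.0595
gripper_force: 33.7
t 20.225 pos [ 0.4653 -0.3911  0.0081] ang -170.85685969389849 q6 119.66299451340126 w 0.05952970985019388 F [-1.0748  1.2087  6.4501] grip 33.68048429489136 tilt [ 0.0016 -0.0022]
TURN -1.2609455758849115 SHIFT [-0.0016 -0.0015 -0.1819]
```

```bash
python3 -m jog '[[0,0,0,0,0,-0.04,0],[0,0,0,0,0,-0.05,0],[0,0,-0.1,0,0,-0.05,0],[0,0,-0.18,0,0,-0.042,0],[0,0,-0.18,0,0,0,0],[0,0,-0.18,0,0,0,0],[0,0,-0.18,0,0,0,0],[0,0,-0.18,0,0,0,0],[0,0,-0.18,0,0,0,0],[0,0,-0.081,0,0,0,0]]'
python3 -c "
from h import *
rep(st(-.0465,.05,.132),-98.61)
d=shot('top');im=cv2.cvtColor(d['pixels'],cv2.COLOR_RGB2BGR)
m=cv2.inRange(cv2.cvtColor(im,cv2.COLOR_BGR2HSV),(8,70,60),(22,200,255))
m[:,:170]=0;m[:,216:]=0;m[:228]=0;m[280:]=0
c=max(cv2.findContours(m,0,1)[0],key=cv2.contourArea)
w=cv2.minAreaRect((unst(ray(d,c.reshape(-1,2),.12))*1000).astype(np.float32));print(w,cv2.boxPoints(w))"
```

```text
time_s: 21.48
position: [0.4646, -0.3904, 0.1889]
tool_rot: [[0.989, -0.146, 0.0], [-0.146, -0.989, -0.0], [0.0, 0.0, -1.0]]
ft_force: [0.4, -0.2, -1.5]
grip_width: 0.0596
gripper_force: 33.2
t 21.475 pos [ 0.4646 -0.3904  0.1889] ang -98.40654951938846 q6 47.206386045304434 w 0.059567404769604634 F [ 0.3703 -0.1803 -1.5208] grip 33.240848779678345 tilt [ 0. -0.]
TURN 0.003550880751436198 SHIFT [-0.0772 -0.6129  0.0568]
((43.66950225830078, 47.69723129272461), (88.07211303710938, 66.53573608398438), 0.3585759401321411) [[-0.5739 80.6889]
 [-0.1575 14.1544]
 [87.9129 14.7056]
 [87.4965 81.24  ]]
```

```bash
python3 -m jog '[[0,0,0.0035,-0.0077,-0.061,0,0],[0,0,0,-0.0077,-0.061,0,0],[0,0,0,-0.0077,-0.061,0,0],[0,0,0,-0.0077,-0.061,0,0],[0,0,0,-0.0077,-0.061,0,0],[0,0,0,-0.0077,-0.061,0,0],[0,0,0,-0.0077,-0.061,0,0],[0,0,0,-0.0077,-0.061,0,0],[0,0,0,-0.0077,-0.061,0,0],[0,0,0,-0.0077,-0.061,0,0]]'
python3 -m jog '[[0,0,0,0,0,0.02,0],[0,0,0,0,0,0.025,0],[0,0,0,0,0,0,0],[0,0,0,0,0,0,0]]'
python3 -c "
from h import *
rep(st(-.046,.05,.087),-98.61)"
```

```text
time_s: 22.78
position: [0.482, 0.2261, 0.189]
tool_rot: [[0.988, -0.155, 0.001], [-0.155, -0.988, 0.0], [0.001, -0.0, -1.0]]
ft_force: [1.1, -0.8, -0.2]
grip_width: 0.0595
gripper_force: 33.2
time_s: 23.28
position: [0.4827, 0.224, 0.1447]
tool_rot: [[0.988, -0.154, 0.001], [-0.154, -0.988, 0.0], [0.001, -0.001, -1.0]]
ft_force: [1.5, 0.2, -0.4]
grip_width: 0.0594
gripper_force: 33.2
t 23.275 pos [0.4827 0.224  0.1447] ang -98.88692443786634 q6 111.02502223442798 w 0.05937356461185386 F [ 1.5413  0.2069 -0.3699] grip 33.24423372745514 tilt [0.0014 0.0003]
TURN -0.004833243220002122 SHIFT [-0.0027 -0.0027  0.0577]
```

```bash
python3 -m jog '[[0,0,-0.005,-0.0025,-0.0025,0.02,0],[0,0,0,0,0,0.02,0],[0,0,0,0,0,0.01,0],[0,0,0,0,0,0.005,0],[0,0,0,0,0,0.003,0],[0,0,0,0,0,0,0]]'
python3 -c "
from h import *
rep(st(-.046,.05,.087),-98.61)"
python3 -m jog '[[0,0,0,0,0,0,100],[0,0,0,0,0,0,100],[0,0,0,0,0,0,100],[0,0,0,0,0,-0.03,100],[0,0,0,0,0,-0.05,100],[0,0,0,0,0,-0.05,100],[0,0,0,0,0,-0.02,100],[0,0,0,0,0,0,100]]'
python3 -c "
from h import *
rep(st(-.002,.158,.235),-98.61)"
```

```text
time_s: 24.02
position: [0.4806, 0.227, 0.0862]
tool_rot: [[0.989, -0.149, 0.001], [-0.149, -0.989, 0.0], [0.001, -0.0, -1.0]]
ft_force: [-0.1, 0.2, 0.3]
grip_width: 0.0597
gripper_force: 33.4
t 24.025 pos [0.4806 0.227  0.0862] ang -98.56717193436559 q6 111.074068607986 w 0.0597272201138987 F [-0.0737  0.2128  0.3192] grip 33.36972177028656 tilt [0.0012 0.0003]
TURN 0.0007474907575806885 SHIFT [ 0.     -0.0002 -0.0008]
time_s: 25.02
position: [0.4806, 0.227, 0.2367]
tool_rot: [[0.989, -0.149, 0.003], [-0.149, -0.989, 0.001], [0.003, -0.001, -1.0]]
ft_force: [0.4, 1.1, -0.4]
grip_width: 0.0854
gripper_force: 0.0
t 25.025 pos [0.4806 0.227  0.2367] ang -98.5567641723474 q6 111.07223460303909 w 0.0854436745706481 F [ 0.3775  1.1363 -0.3998] grip 0.0 tilt [0.003  0.0006]
TURN 0.000929140472562109 SHIFT [ 0.044  -0.1081  0.002 ]
```

Both spares are down. I'll go to the grip in this same orientation, which is symmetric, and grip it.

```bash
python3 -m jog '[[0,0,0,0.0147,-0.036,0,100],[0,0,0,0.0147,-0.036,0,100],[0,0,0,0.0146,-0.036,0,100],[0,0,0,0,0,0,100],[0,0,0,0,0,0,100]]'
python3 -c "
from h import *
rep(st(-.002,.158,.145),-98.61)
d=shot('side','s4.png');im=cv2.imread('pics/s4.png');cv2.imwrite('pics/c7.png',cv2.resize(im[80:280,210:360],None,fx=3,fy=3))"
```

```text
time_s: 25.65
position: [0.5393, 0.3267, 0.2342]
tool_rot: [[0.989, -0.149, -0.002], [-0.149, -0.989, -0.001], [-0.002, 0.001, -1.0]]
ft_force: [-0.5, 0.0, -0.1]
grip_width: 0.0856
gripper_force: 0.0
t 25.65 pos [0.5393 0.3267 0.2342] ang -98.5574769294684 q6 119.03043501120577 w 0.08562728308959787 F [-0.5237  0.0472 -0.0949] grip 0.0 tilt [-0.0023 -0.0011]
TURN 0.0009167005140337368 SHIFT [ 0.0011 -0.0009  0.0892]
```

View pics/c7.png

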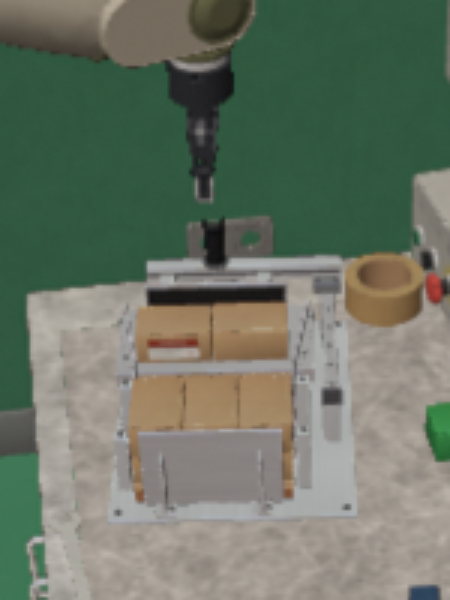

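The two spares stand end to end on the deck at crop (175,330) and (250,330), aligned with each other. I'll grip the pusher and push.

```bash
python3 -m jog '[[0,0,0,0,0,0.03,100],[0,0,0,0,0,0.03,100],[0,0,0,0,0,0.03,100],[0,0,0,0,0,0,0],[0,0,0,0,0,0,0],[0,0,0,0,0,0,0],[0,0,0,0,0,0,0]]' 60
python3 -m jog '[[0,0,0,0,0.006,0,0],[0,0,0,0,0.010,0,0],[0,0,0,0,0.012,0,0],[0,0,0,0,0.012,0,0],[0,0,0,0,0.012,0,0],[0,0,0,0,0.012,0,0],[0,0,0,0,0.012,0,0],[0,0,0,0,0.012,0,0],[0,0,0,0,0.012,0,0],[0,0,0,0,0.006,0,0]]'
python3 -m jog '[[0,0,0,0,0.005,0,0],[0,0,0,0,0.003,0,0],[0,0,0,0,0,0,0]]'
python3 -c "
from h import *
rep(st(-.002,.034,.146),-98.61);print(unst(observe()['position']))
d=shot('side','s5.png');im=cv2.imread('pics/s5.png');cv2.imwrite('pics/c8.png',cv2.resize(im[100:270,230:350],None,fx=3.4,fy=3.4))"
```

```text
time_s: 26.58
position: [0.5403, 0.3273, 0.1474]
tool_rot: [[0.989, -0.149, 0.003], [-0.149, -0.989, 0.001], [0.003, -0.001, -1.0]]
ft_force: [-1.7, -1.6, 6.3]
grip_width: 0.0279
gripper_force: 58.1
time_s: 27.82
position: [0.5246, 0.2228, 0.1473]
tool_rot: [[0.989, -0.149, 0.003], [-0.149, -0.989, 0.002], [0.003, -0.003, -1.0]]
ft_force: [-0.9, 4.8, 5.7]
grip_width: 0.0276
gripper_force: 58.5
time_s: 28.2
position: [0.5234, 0.2148, 0.1474]
tool_rot: [[0.989, -0.149, 0.003], [-0.149, -0.989, 0.001], [0.003, -0.002, -1.0]]
ft_force: [-1.7, 1.2, 6.6]
grip_width: 0.0276
gripper_force: 58.4
t 28.2 pos [0.5234 0.2148 0.1474] ang -98.55765509481768 q6 108.85525076147384 w 0.027566812765491208 F [-1.6989  1.2266  6.6301] grip 58.41215431370074 tilt [0.0032 0.0012]
TURN 0.0009135909420760356 SHIFT [-0.0002  0.0102  0.0013]
[-0.0018  0.0442]
```

View pics/c8.png

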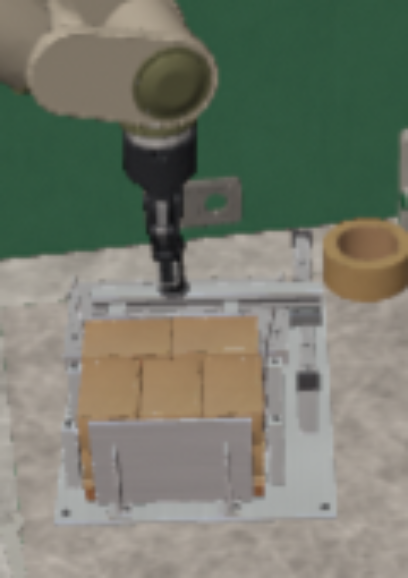

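The row of two is almost closed up behind the three, with about 10 mm left to push.

```bash
python3 -m jog '[[0,0,0,0,0.004,0,0],[0,0,0,0,0.003,0,0],[0,0,0,0,0.002,0,0],[0,0,0,0,0,0,0]]'
python3 -c "
from h import *
print(unst(observe()['position']))"
python3 -m jog '[[0,0,0,0,0.001,0,0],[0,0,0,0,0.001,0,0],[0,0,0,0,0,0,0]]'
python3 -c "
from h import *
print(unst(observe()['position']))"
```

```text
time_s: 28.75
position: [0.5221, 0.2061, 0.1473]
tool_rot: [[0.989, -0.149, 0.003], [-0.149, -0.989, 0.001], [0.003, -0.002, -1.0]]
ft_force: [-1.8, 2.6, 7.1]
grip_width: 0.0278
gripper_force: 58.8
[-0.0018  0.0354]
time_s: 29.12
position: [0.5219, 0.2047, 0.1473]
tool_rot: [[0.989, -0.148, 0.004], [-0.148, -0.989, 0.003], [0.003, -0.003, -1.0]]
ft_force: [-0.2, 5.5, 6.5]
grip_width: 0.0275
gripper_force: 59.0
[-0.0018  0.034 ]
```

```bash
python3 -m jog '[[0,0,0,0,0.001,0,0],[0,0,0,0,0.001,0,0],[0,0,0,0,0.001,0,0],[0,0,0,0,0,0,0]]'
python3 -c "
from h import *
print(unst(observe()['position']))"
```

```text
time_s: 29.62
position: [0.5219, 0.2047, 0.1474]
tool_rot: [[0.989, -0.147, 0.006], [-0.147, -0.989, 0.008], [0.005, -0.009, -1.0]]
ft_force: [3.4, 22.7, 3.5]
grip_width: 0.027
gripper_force: 60.1
[-0.0018  0.0341]
```

The force rose to 22.7 N with no further travel, so the rows are closed up. I'll ease off, release, lift clear and verify.

```bash
python3 -m jog '[[0,0,0,0,-0.003,0,0],[0,0,0,0,0,0,100],[0,0,0,0,0,0,100],[0,0,0,0,0,0,100],[0,0,0,0,0,0,100],[0,0,0,0,0,-0.04,100],[0,0,0,0,0,-0.05,100],[0,0,0,0,0,-0.02,100]]'
python3 -m jog '[[0,0,0,0,-0.05,0,100],[0,0,0,0,-0.05,0,100],[0,0,0,0,-0.05,0,100],[0,0,0,0,-0.05,0,100],[0,0,0,0,-0.05,0,100],[0,0,0,0,0,0,100],[0,0,0,0,0,0,100]]'
python3 -c "
from h import *
rep(st(-.002,.034,.146),-98.61)
d=shot('top','t5.png');im=cv2.imread('pics/t5.png');cv2.imwrite('pics/c9.png',cv2.resize(im[195:330,135:305],None,fx=4.4,fy=4.4,interpolation=cv2.INTER_CUBIC))"
```

```text
time_s: 30.62
position: [0.5217, 0.2036, 0.2586]
tool_rot: [[0.989, -0.149, 0.004], [-0.149, -0.989, 0.001], [0.004, -0.001, -1.0]]
ft_force: [0.9, 0.1, -0.4]
grip_width: 0.0854
gripper_force: 0.0
time_s: 31.5
position: [0.5584, 0.4504, 0.2552]
tool_rot: [[0.989, -0.149, -0.0], [-0.149, -0.989, -0.001], [-0.0, 0.001, -1.0]]
ft_force: [-0.2, -0.0, -0.7]
grip_width: 0.0856
gripper_force: 0.0
t 31.5 pos [0.5584 0.4504 0.2552] ang -98.5660559417749 q6 128.02999326766007 w 0.08555986213393542 F [-0.2422 -0.0389 -0.6755] grip 0.0 tilt [-0.0005 -0.0006]
TURN 0.000766968502715983 SHIFT [0.0005 0.2483 0.1094]
```

View pics/c9.png

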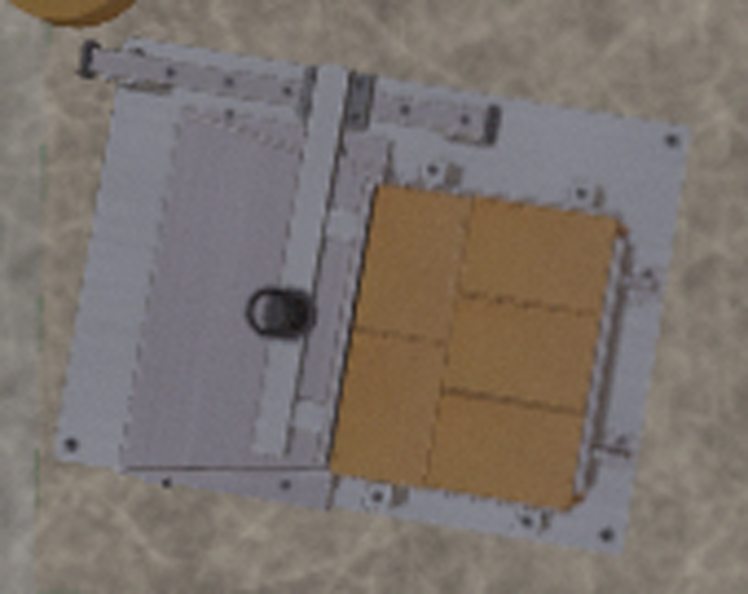

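The picture shows the second layer closed and square: three against the stop at crop x 440-620 and two crosswise at 335-470, seam at (400,335). The robot is clear, so I'll hand in.

```bash
python3 -c "
from rig import job
print(job.close_job())"
```

```text
the job is handed in; nothing more can be done
None
```

The second layer is built: three cartons home against the stop, the two spares closed up crosswise behind them, and the job handed in at about 31.5 s; the last picture shows it square and the robot clear, but no verdict came back.

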